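# Put the eraser away in the pastel box with the flush sliding lid

### The job

The wooden pastel box has a thin sliding lid without any handle: press lightly on it with the closed fingertips and drag it fully open, put the pale grey eraser into the compartment below, let go of it, and slide the lid fully shut again the same way. The lid cracks if pressed hard, so feel for it and keep the pressure gentle all along; never bear hard on the box either. Leave the red-brown eraser and the other things where they are.

Things in the scene. Friction and masses are not known exactly. Their poses are not given: they have to be found in the camera images.
- pastel_box: Wooden pastel box, brass edge strips, 113 x 226 mm, on a black 125 x 262 x 6 mm base screwed to the dark wooden stand (top 115 mm above the table); origin at the centre of the base's underside, on the stand. z up, y along the box and the lid's travel, x across. Side walls' tops are 59 mm, end walls' 58 mm above the origin. Robot load on box and lid together: never over 18 N.
- lid_home (a point): Point fixed to the box where the middle of the lid's top nominally lies when shut: x 0, y -49, z 50 mm in the box frame. The lid's middle is this point plus the value of joint lid along +y. But its real height is up to 5 mm off either way, and it may slope along y by up to 15 mm per m (about the box's middle): different at each start, not reported, to be felt.
- lid (a joint): Travel of the lid, m: 0 = fully shut (over the compartment, at the -y end wall), 0.098 = fully open (at the +y end wall). The lid is a pale wood plate, 92 (x) x 108 (y) x 5 mm, sunk some 2 to 15 mm below the walls' tops, five thin dark lines across its middle, no handle; 89 mm of its width lie free between the side strips. Under its open place is solid wood.
- compartment (a point): Centre of the compartment's floor, 10 mm above the box's origin, under the shut lid; axes as the box. Inside 95 mm (x) by 98 mm (y); fully uncovered when the lid is open. About the lid: felt under it gives 1 mm per 5 N pressed; sliding takes 3.5 N along y (and 4 N per m/s), so press some 6 N or more to drag it by friction, 9 to 12 N is comfortable. It stays where left.
- eraser_grey: Pale grey eraser block, 22 (x) x 52 (y) x 13 (z) mm, lying flat on the stand, 25 g; origin at the centre of its underside, y along its length.
- eraser_red: Red-brown eraser block, 28 x 45 x 12 mm, lying flat; not to be moved. It may lie on either side, the grey one on the other. Origin at the centre of its underside.
- tin: Paint-stained open tin, 74 mm across, 100 mm high, a bystander at the back left. Origin at the centre of its underside.
- tube_blue: Squeezed blue paint tube, 46 x 132 x 28 mm, lying at the back right; a bystander. Origin at the centre of its underside, y along its length.
- tub: Pale plastic tub with yellow paint, 93 mm across, 55 mm high; a bystander at the back left.
- pencil_y: Yellow pencil, 136 mm long, 7 mm thick, lying at the front left; a bystander. Origin at the centre of its underside, y along its length.

How it is judged (in metres and radians):
On the way, in this order (a step that is already met when the one before it is completed fails the run):
1. the lid is dragged fully open (at least 88 of its 98 mm) (value of joint lid above 0.088 m), for 0.2 s.
2. the grey eraser lies in the compartment, let go, with the lid still open (x of eraser_grey in the frame of pastel_box between -0.047 and 0.047 m and y of eraser_grey in the frame of pastel_box between -0.102 and -0.006 m and z of eraser_grey in the frame of pastel_box below 0.03 m and value of joint lid above 0.07 m and contact force between eraser_grey and the fingers below 0.05 N and linear speed of eraser_grey below 0.02 m/s), for 0.2 s.
At the end, for the whole second after the job is handed in: The grey eraser lies at rest in the compartment of the box (its origin between the compartment's walls and less than 30 mm above the box's origin) and the lid is shut to within 4 mm, with nothing pressing on it (x of eraser_grey in the frame of pastel_box between -0.047 and 0.047 m and y of eraser_grey in the frame of pastel_box between -0.102 and -0.006 m and z of eraser_grey in the frame of pastel_box below 0.03 m and value of joint lid below 0.004 m and linear speed of eraser_grey below 0.02 m/s and contact force between pastel_box and the fingers below 0.1 N); the robot touches nothing.
It fails at once if the box or its lid is loaded with more than 18 N by the robot (contact force between pastel_box and the fingers above 18 N or contact force between pastel_box and the arm above 18 N).
It fails at once if the red-brown eraser is moved by more than 20 mm (distance of eraser_red from where it was at the start of the episode above 0.02 m).
It fails at once if a bystander (tin, tube, tub or pencil) is moved by more than 20 mm (distance of any of tin, tube_blue, tub, pencil_y from where it was at the start of the episode above 0.02 m).
It also fails if it takes over 72 s, if anything falls off the work surface, if the arm or the gripper's body presses on something with over 40 N, if the wrist force passes 120 N, or if a joint passes its speed limit or range.

### The arm

A 6-joint arm with a two-finger parallel gripper is mounted at the origin on a cart in front of the work surface, level with it; the furniture and walls round the work are solid. World frame = base frame: x ahead of the robot, y to its left, z up, the work surface at z = 0. Lengths are in mm, angles in rad, forces in N, time in s.
With the tool pointing down it reaches from about 350 to 775 mm from the base axis. Payload 7.3 kg.
Tool frame: the origin (TCP) lies at the very end of the fingers, on their centre line; the grasp point (between the pads) lies 19 mm behind it; z points along the fingers, y is the line along which they close (so a half turn about z gives the same grasp; the last joint's range is limited). The gripper opens to 92 mm and grips with 3 to 60 N. Pads are 19 mm wide; open, the fingers measure 130 mm over their backs; the gripper's body (75 mm by 190 mm) begins 47 mm behind the grasp point.
Start: joints at [1.112, 0.342, 1.524, -0, 1.275, -0.146], TCP at [161.541, 499.549, 226.741] pointing down, gripper open.
Joint ranges: [-2.53, 2.53], [-0.77, 2.02], [0.04, 2.7], [-1, 4.14], [0.28, 2.66], [-3.11, 3.11]. Speed limits (rad/s): [2.57, 2.57, 3.14, 3.14, 3.14, 3.14].

### API

Orientations are given as [roll, pitch, yaw] about the fixed x, y, z axes, in that order (R = Rz(yaw) Ry(pitch) Rx(roll)).
In Python, from plant import get_obs, vision, workorder gives the robot as it stands.
- The arm moves only by the shell command python3 -m pendant 'ROWS' [OPENING]. ROWS is a JSON object of lists of equal length, an entry for each row: "dp": the shift along the tool's x, y, z in m, a list of three; "rotation": the turn, a rotation vector about the tool's x, y, z in rad, a list of three. A call has 1 to 8 rows; each row is the pose to reach, as a shift and turn from the pose commanded when the call began, along the tool's axes at that moment; what a row does not reach only later rows make up. A row lasts 1/8 s, in which the tool goes at most 62.5 mm and 10.7 degrees, less where a joint would pass 70% of its speed; a pose out of reach is approached as far as the arm can. A call with a gripper value outside its range is refused whole. OPENING is the finger opening in m, from 0 to 0.0918, set as the call begins (- or left out, the last holds). The fingers move at their own pace and stop on an object; the grip force is fixed at half the most. Time passes only in rows, so rows that repeat a pose let the fingers close. It gives the time, the measured TCP pose, the force, the opening and the grip force at its end, in the units of the state.
- get_obs(): the state, without advancing time (a new reading comes with each control period).
- vision.capture(name): name is "scene" or "top" or "wrist"; returns a dict with "pixels" (384x512x3 uint8, red, green, blue), "vfov" (degrees; the focal length in pixels is half the picture's height over the tangent of half this angle, whatever the lens; pixels are square), "cx", "cy" (the principal point, pixels), "dist" ([k1, k2, p1, p2, k3] as OpenCV has them; the pictures are not rectified), "pose" (4x4, takes a point from camera to world coordinates); the wrist camera has in their place "T_tool_cam" (4x4, takes a point from camera to tool coordinates, whose origin is the TCP and whose axes are the flange's). Camera axes: x right, y up, looking along -z (the intrinsics and any distortion apply to the point x, -y, -z); pixel columns grow to the right and rows downward; lengths in mm; the calibration is good to about 2 mm. A picture is of the moment at which its call begins: read the wrist's pose just before it. There is no depth.
- workorder.close_job(): hands the job in; it is judged then, once.
The state is a dict: "time": time; "joint_positions": joint angles; "dq": joint speeds; "tau": joint torques, N m; "tool_pos": TCP position; "tcp_rot": TCP orientation; "contact_force": force on the tool from outside, world axes, zero at the start; "moment": the same for the moment, N m; "grip_width": finger opening in mm; "finger_force": force on a finger pad.
Only numpy, scipy, OpenCV 4.12 (cv2) and the standard library are available. Lean on these libraries where they do the work, as an engineer would, in place of code of your own. Each camera call takes 0.05 s, during which the arm holds its last target. There are 200 camera calls.

## Working session

There is one attempt and no reset: what is moved stays moved. The work goes in short steps, Python scripts to look and compute and a shell command to move; the robot and the scene stay as the last step left them, time stands still between calls to the robot, and variables do not carry over. Pictures are saved under pics/ and viewed, at most 10 in all, crops included, and the job is handed in when it is done.

```bash
ls; mkdir -p pics; python3 - <<'E'
from plant import get_obs, vision
import cv2,pickle
o=get_obs();print(o)
for n in("scene","top"):
    c=vision.capture(n);pickle.dump(c,open(f"pics/{n}0.pkl","wb"))
    cv2.imwrite(f"pics/{n}0.png",cv2.resize(c["pixels"][:,:,::-1],(800,600),interpolation=cv2.INTER_CUBIC))
    print(n,{k:v for k,v in c.items() if k!="pixels"})
E
```

```text
pics
{'time': 0.0, 'joint_positions': array([ 1.11200669e+00,  3.42738418e-01,  1.52501774e+00, -5.39566079e-07,
        1.27534639e+00, -1.45983216e-01]), 'dq': array([-0.00158483, -0.00141528, -0.00138547,  0.00039472, -0.0005521 ,
        0.00137386]), 'tau': array([-1.64331424e-03, -4.31237018e+01, -2.44217223e+01,  7.15607777e-02,
        5.60554233e-02, -1.31477846e-04]), 'tool_pos': array([161.35366983, 499.17847167, 226.03654288]), 'tcp_rot': array([-3.14009874e+00, -2.19126800e-04,  2.82878623e+00]), 'contact_force': array([ 0.32518802, -1.02222884,  0.47201816]), 'moment': array([-0.02129202,  0.02468055,  0.01140127]), 'finger_force': 0.0, 'grip_width': 92.00673723097611}
scene {'vfov': 54.46152368525563, 'cx': 253.13552965902176, 'cy': 191.34171639520005, 'dist': array([-0.10144511,  0.        ,  0.        ,  0.        ,  0.        ]), 'pose': array([[ 8.68246599e-01,  3.64521983e-01, -3.36558417e-01,
         2.67230355e+02],
       [-4.96043184e-01,  6.24909053e-01, -6.02851421e-01,
        -5.37956979e+02],
       [-9.43419380e-03,  6.90371204e-01,  7.23393804e-01,
         8.63416783e+02],
       [ 0.00000000e+00,  0.00000000e+00,  0.00000000e+00,
         1.00000000e+00]])}
top {'vfov': 42.344423259494576, 'cx': 259.051963271014, 'cy': 185.7171915956828, 'dist': array([-0.15842013,  0.        ,  0.        ,  0.        ,  0.        ]), 'pose': array([[ 1.73439680e-04,  9.82528098e-01, -1.86114229e-01,
         2.99357101e+02],
       [-9.99927748e-01,  2.40739932e-03,  1.17772313e-02,
         2.81508175e+01],
       [ 1.20195119e-02,  1.86098740e-01,  9.82457526e-01,
         1.50271169e+03],
       [ 0.00000000e+00,  0.00000000e+00,  0.00000000e+00,
         1.00000000e+00]])}
```

View pics/top0.png

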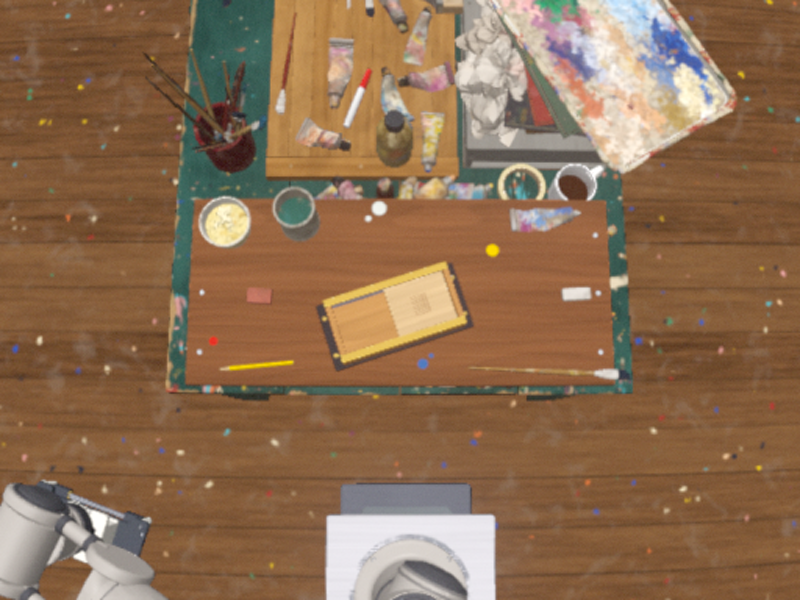

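View pics/scene0.png

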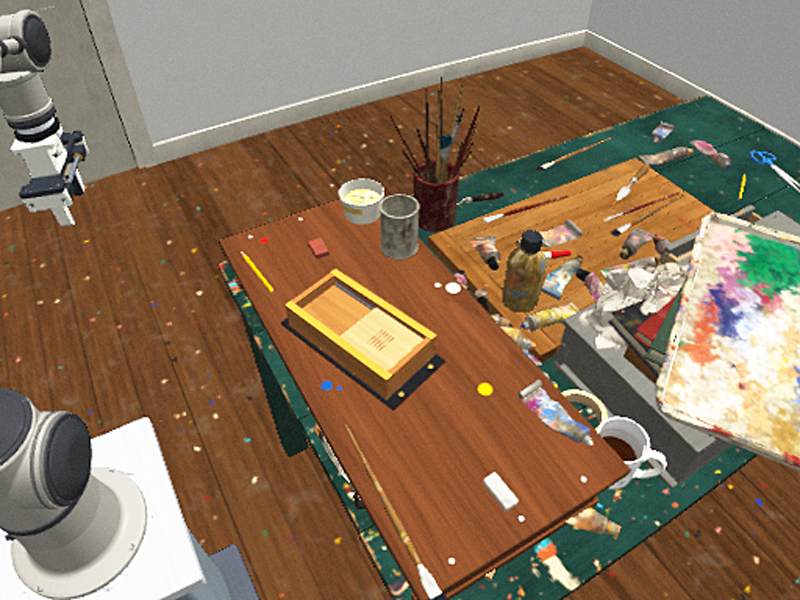

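The top view (800x600) shows the box centred near (395,315) with the lid shut at its right end, which is box -y. The grey eraser is at (576,294) and the red one at (259,295). Next I'll take metric positions from these.

```bash
cat > h.py <<'E'
import numpy as np,cv2,pickle
def K(c):
    f=c["pixels"].shape[0]/2/np.tan(np.radians(c["vfov"])/2);return np.array([[f,0,c["cx"]],[0,f,c["cy"]],[0,0,1.]])
def ray(c,px,z,pose=None):
    P=c["pose"] if pose is None else pose
    u=cv2.undistortPoints(np.array(px,float).reshape(-1,1,2),K(c),c["dist"]).reshape(-1,2)
    d=np.c_[u[:,0],-u[:,1],-np.ones(len(u))]@P[:3,:3].T
    return P[:3,3]+d*((z-P[2,3])/d[:,2])[:,None]
def proj(c,X,pose=None):
    P=c["pose"] if pose is None else pose
    Q=(np.array(X,float)-P[:3,3])@P[:3,:3]
    Q=Q*[1,-1,-1]
    return cv2.projectPoints(Q.reshape(-1,1,3),np.zeros(3),np.zeros(3),K(c),c["dist"])[0].reshape(-1,2)
E
python3 - <<'E'
from h import *
for n,box,gc,rc in(("top",(195,160,310,245),(368.6,188),(165.7,189)),("scene",(175,165,290,265),(321,314),(204,158))):
    c=pickle.load(open(f"pics/{n}0.pkl","rb"));I=c["pixels"];hsv=cv2.cvtColor(I,cv2.COLOR_RGB2HSV).astype(int)
    for nm,p,z in(("grey",gc,128),("red",rc,127)):
        x,y=map(int,p); 
        ref=np.median(I[y-1:y+2,x-1:x+2].reshape(-1,3),0)
        m=(np.abs(I.astype(int)-ref).sum(2)<(140 if nm=="grey" else 50)).astype(np.uint8)
        _,l=cv2.connectedComponents(m,connectivity=4);m=l==l[y,x]
        ys,xs=np.nonzero(m);W=ray(c,np.c_[xs,ys],z)
        r=cv2.minAreaRect(W[:,:2].astype(np.float32));print(n,nm,ref,m.sum(),r)
    h,s,v=hsv[...,0],hsv[...,1],hsv[...,2]
    x0,y0,x1,y1=box
    cv2.imwrite(f"pics/{n}crop.png",cv2.resize(I[y0:y1,x0:x1,::-1],None,fx=6,fy=6,interpolation=cv2.INTER_CUBIC))
E
```

```text
top grey [232. 226. 217.] 129 ((555.3853759765625, -300.4460754394531), (20.294960021972656, 50.01911544799805), 0.1574743539094925)
top red [195. 119.  99.] 133 ((551.3196411132812, 277.9434509277344), (25.907011032104492, 40.6644172668457), 0.13021220266819)
scene grey [251. 249. 244.] 222 ((555.5963134765625, -302.4956970214844), (20.42329216003418, 50.989036560058594), 2.6642167568206787)
scene red [210. 106.  80.] 81 ((552.4847412109375, 275.78326416015625), (42.85767364501953, 25.570056915283203), 86.67500305175781)
```

View pics/topcrop.png

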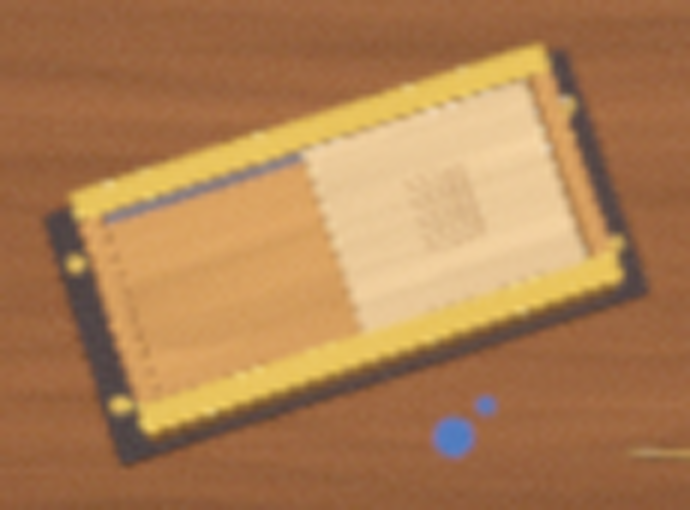

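View pics/scenecrop.png

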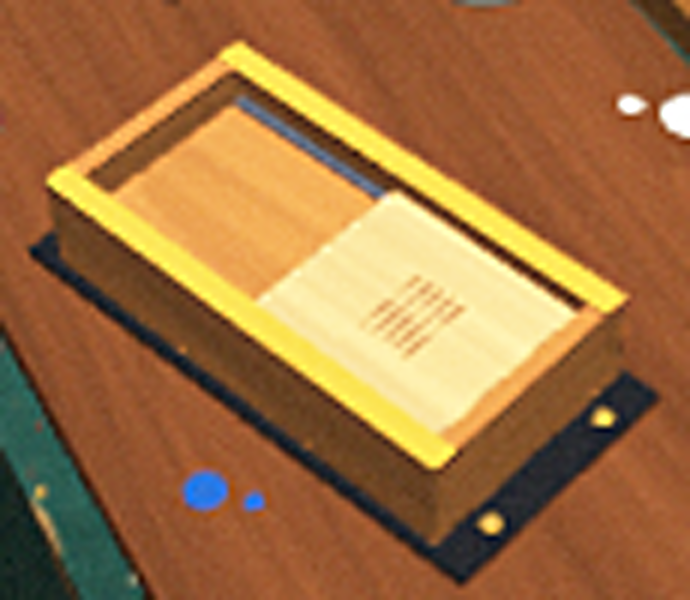

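The crops show the wall-strip and base corners clearly in both views: lid at the box's -y end, lines at about (445,205) in the top crop. I'll fit the box pose to these corners.

```bash
python3 - <<'E'
from h import *
from scipy.optimize import least_squares
T=pickle.load(open("pics/top0.pkl","rb"));S=pickle.load(open("pics/scene0.pkl","rb"))
A=[[56.5,113,59],[56.5,-113,59],[-56.5,-113,59],[-56.5,113,59]]
tm=np.array(A+[[62.5,131,6],[-62.5,131,6],[-62.5,-131,6],[62.5,-131,6]],float)
tp=(np.array([[68,195],[545,43],[622,270],[146,428],[45,213],[122,465],[648,292],[565,50]])+.5)/6-.5+[195,160]
sm=np.array(A+[[-62.5,131,6],[-62.5,-131,6],[62.5,-131,6]],float)
sp=(np.array([[235,40],[628,298],[435,468],[47,180],[30,248],[460,583],[658,397]])+.5)/6-.5+[175,165]
def W(p,m):
    c,s=np.cos(p[2]),np.sin(p[2]);return m@np.array([[c,s,0],[-s,c,0],[0,0,1]])+[p[0],p[1],115]
def fit(which):
    f=lambda p:np.concatenate([(proj(c,W(p,m))-q).ravel() for c,m,q in which])
    r=least_squares(f,[500,30,.3],loss="soft_l1");print(r.x,np.round(r.fun,1).tolist());return r.x
fit([(T,tm,tp)]);fit([(S,sm,sp)]);p=fit([(T,tm,tp),(S,sm,sp)])
np.save("box.npy",p)
print("lid mid, comp:",W(p,np.array([[0,-49,50],[0,49,50],[0,-54,10],[0,0,0.]])))
E
```

```text
[5.15391586e+02 3.06280805e+01 3.18467742e-01] [0.5, -0.2, -0.5, -0.0, 0.1, 0.8, -0.1, 0.3, -0.7, 0.0, -0.3, 0.0, 0.8, -0.1, 0.3, -0.9]
[5.15047652e+02 2.87935315e+01 3.13421117e-01] [0.5, 0.3, -0.4, 0.1, -0.1, 0.2, -0.3, -0.3, -0.6, -0.1, 0.1, 0.1, 0.8, -0.5]
[5.15220582e+02 2.98227816e+01 3.15954346e-01] [0.8, -0.3, -0.1, 0.1, 0.4, 0.9, 0.1, 0.3, -0.3, -0.1, -0.1, -0.0, 1.0, 0.1, 0.7, -0.7, 0.3, 0.0, -0.5, -0.3, -0.1, -0.2, -0.4, -0.5, -0.7, -0.3, 0.1, -0.3, 0.7, -0.9]
lid mid, comp: [[530.44604458 -16.75173182 165.        ]
 [499.99512012  76.39729502 165.        ]
 [531.99966317 -21.50423319 125.        ]
 [515.22058235  29.8227816  115.        ]]
```

```bash
cat >> h.py <<'E'
from scipy.spatial.transform import Rotation as Ro
BX,BY,BT=np.load("box.npy")
def b2w(x,y,z):
    c,s=np.cos(BT),np.sin(BT);return np.array([BX+c*x-s*y,BY+s*x+c*y,115+z])
def w2b(p):
    c,s=np.cos(BT),np.sin(BT);d=np.array(p)-[BX,BY,115];return np.array([c*d[0]+s*d[1],-s*d[0]+c*d[1],d[2]])
def go(target,yaw):
    from plant import get_obs
    o=get_obs();R=Ro.from_euler("xyz",o["tcp_rot"])
    print("t",round(o["time"],2),"dp",np.round(R.inv().apply(target-o["tool_pos"])/1000,4).tolist(),
      "rot",np.round((R.inv()*Ro.from_euler("xyz",[np.pi,0,yaw])).as_rotvec(),4).tolist(),"box",np.round(w2b(o["tool_pos"]),1),"F",np.round(o["contact_force"],2))
E
python3 -c "
from h import *
go(b2w(0,-49,85),np.pi/2+BT)"
```

```text
t 0.1 dp [-0.5099, -0.3773, 0.0265] rot [-0.0013, 0.0005, 0.942] box [-190.5  556.1  111.1] F [ 0.16 -0.07  0.27]
```

```bash
python3 -m pendant '{"dp":[[-0.51,-0.377,0.0265],[-0.51,-0.377,0.0265],[-0.51,-0.377,0.0265],[-0.51,-0.377,0.0265],[-0.51,-0.377,0.0265],[-0.51,-0.377,0.0265],[-0.51,-0.377,0.0265],[-0.51,-0.377,0.0265]],"rotation":[[0,0,0.12],[0,0,0.24],[0,0,0.36],[0,0,0.48],[0,0,0.6],[0,0,0.72],[0,0,0.84],[0,0,0.942]]}' 0; python3 -c "
from h import *
go(b2w(0,-49,85),np.pi/2+BT)"
```

```text
time: 1.1
tool_pos: [453.2, 91.5, 205.7]
tcp_rot: [3.142, -0.0, 1.883]
contact_force: [2.2, 1.2, 0.4]
grip_width: 16.0
finger_force: 0.0
t 1.1 dp [-0.1268, 0.0403, 0.0056] rot [0.0, -0.0003, -0.0038] box [-39.8  77.9  90.7] F [2.17 1.22 0.42]
```

```bash
python3 -m pendant '{"dp":[[-0.063,0.02,0.003],[-0.12,0.038,0.006],[-0.127,0.04,0.015],[-0.127,0.04,0.022],[-0.127,0.04,0.022],[-0.127,0.04,0.022]],"rotation":[[0,0,-0.004],[0,0,-0.004],[0,0,-0.004],[0,0,-0.004],[0,0,-0.004],[0,0,-0.004]]}' 0; python3 -c "
from h import *
go(b2w(0,-49,55),np.pi/2+BT)"
```

```text
time: 1.85
tool_pos: [529.4, -13.6, 184.2]
tcp_rot: [3.141, -0.0, 1.893]
contact_force: [0.5, -0.2, -0.2]
grip_width: 0.5
finger_force: 0.0
t 1.85 dp [-0.0033, -0.0, 0.0142] rot [0.0003, -0.0001, 0.0059] box [ -0.  -45.7  69.2] F [ 0.5  -0.17 -0.21]
```

```bash
python3 -m pendant '{"dp":[[-0.003,0,0.005],[-0.003,0,0.010],[-0.003,0,0.011],[-0.003,0,0.012],[-0.003,0,0.012]],"rotation":[[0,0,0.006],[0,0,0.006],[0,0,0.006],[0,0,0.006],[0,0,0.006]]}' 0; python3 -c "
from h import *
go(b2w(0,-49,55),np.pi/2+BT)"
```

```text
time: 2.48
tool_pos: [530.8, -17.7, 171.8]
tcp_rot: [3.142, -0.0, 1.885]
contact_force: [0.6, -0.2, -0.3]
grip_width: 0.4
finger_force: 0.0
t 2.48 dp [0.0011, -0.0001, 0.0018] rot [0.0001, -0.0001, -0.002] box [  0.1 -50.1  56.8] F [ 0.55 -0.17 -0.31]
```

```bash
python3 -m pendant '{"dp":[[0.001,0,0.0007],[0.001,0,0.0014],[0.001,0,0.002],[0.001,0,0.002]],"rotation":[[0,0,0],[0,0,0],[0,0,0],[0,0,0]]}' 0
```

```text
time: 2.98
tool_pos: [530.5, -16.8, 169.8]
tcp_rot: [-3.142, -0.0, 1.885]
contact_force: [-0.8, -0.2, 0.3]
grip_width: -0.2
finger_force: 0.0
```

```bash
python3 -m pendant '{"dp":[[0,0,0.0005],[0,0,0.001],[0,0,0.001]],"rotation":[[0,0,0],[0,0,0],[0,0,0]]}' 0
```

```text
time: 3.35
tool_pos: [530.5, -16.8, 168.8]
tcp_rot: [-3.142, -0.0, 1.885]
contact_force: [0.9, -0.3, 0.2]
grip_width: 0.5
finger_force: 0.0
```

```bash
python3 -m pendant '{"dp":[[0,0,0.0007],[0,0,0.0014],[0,0,0.002],[0,0,0.002]],"rotation":[[0,0,0],[0,0,0],[0,0,0],[0,0,0]]}' 0
```

```text
time: 3.85
tool_pos: [530.5, -16.8, 166.8]
tcp_rot: [-3.142, -0.0, 1.885]
contact_force: [-0.5, 0.2, -0.4]
grip_width: 0.4
finger_force: 0.0
```

```bash
python3 -m pendant '{"dp":[[0,0,0.0007],[0,0,0.0014],[0,0,0.002],[0,0,0.002]],"rotation":[[0,0,0],[0,0,0],[0,0,0],[0,0,0]]}' 0
```

```text
time: 4.35
tool_pos: [530.5, -16.8, 164.8]
tcp_rot: [-3.142, -0.0, 1.885]
contact_force: [-0.9, 0.6, 0.2]
grip_width: 1.0
finger_force: 0.0
```

```bash
python3 -m pendant '{"dp":[[0,0,0.0007],[0,0,0.0014],[0,0,0.002],[0,0,0.002]],"rotation":[[0,0,0],[0,0,0],[0,0,0],[0,0,0]]}' 0
```

```text
time: 4.85
tool_pos: [530.5, -16.8, 162.8]
tcp_rot: [-3.142, -0.0, 1.885]
contact_force: [0.1, -0.2, -0.5]
grip_width: 0.1
finger_force: 0.0
```

```bash
python3 -m pendant '{"dp":[[0,0,0.0007],[0,0,0.0014],[0,0,0.002],[0,0,0.002]],"rotation":[[0,0,0],[0,0,0],[0,0,0],[0,0,0]]}' 0
```

```text
time: 5.35
tool_pos: [530.5, -16.8, 160.9]
tcp_rot: [3.141, -0.0, 1.885]
contact_force: [-0.8, 0.5, 0.8]
grip_width: 0.4
finger_force: 0.7
```

```bash
python3 -m pendant '{"dp":[[0,0,0.0005],[0,0,0.001],[0,0,0.001],[0,0,0.001]],"rotation":[[0,0,0],[0,0,0],[0,0,0],[0,0,0]]}' 0; python3 -c "
from h import *
go(b2w(0,-49,45),np.pi/2+BT)"
```

```text
time: 5.85
tool_pos: [530.6, -16.8, 160.2]
tcp_rot: [3.141, 0.0, 1.885]
contact_force: [-2.4, 0.7, 5.2]
grip_width: 0.5
finger_force: 2.5
t 5.85 dp [0.0001, -0.0001, 0.0002] rot [0.0004, 0.0001, -0.0019] box [  0.1 -49.1  45.2] F [-2.44  0.66  5.21]
```

```bash
python3 -m pendant '{"dp":[[0,0,0.0005],[0,0,0.001],[0,0,0.001],[0.003,0,0.001],[0.006,0,0.001],[0.010,0,0.001],[0.014,0,0.001],[0.018,0,0.001]],"rotation":[[0,0,0],[0,0,0],[0,0,0],[0,0,0],[0,0,0],[0,0,0],[0,0,0],[0,0,0]]}' 0; python3 -c "
from h import *
go(b2w(0,-49,45),np.pi/2+BT)"
```

```text
time: 6.85
tool_pos: [525.3, -0.8, 159.6]
tcp_rot: [3.141, 0.002, 1.885]
contact_force: [-2.1, -3.9, 8.0]
grip_width: 0.4
finger_force: 3.8
t 6.85 dp [-0.0168, -0.0001, -0.0003] rot [0.0007, 0.0025, -0.002] box [  0.1 -32.2  44.6] F [-2.13 -3.89  8.01]
```

```bash
python3 -m pendant '{"dp":[[0.004,0,0.0004],[0.008,0,0.0004],[0.012,0,0.0004],[0.016,0,0.0004],[0.020,0,0.0004],[0.024,0,0.0004],[0.028,0,0.0004]],"rotation":[[0,0,0],[0,0,0],[0,0,0],[0,0,0],[0,0,0],[0,0,0],[0,0,0]]}' 0; python3 -c "
from h import *
go(b2w(0,-49,45),np.pi/2+BT)"
```

```text
time: 7.72
tool_pos: [516.6, 25.9, 159.4]
tcp_rot: [3.141, 0.002, 1.885]
contact_force: [-3.0, -5.0, 9.5]
grip_width: 0.6
finger_force: 4.6
t 7.72 dp [-0.0448, 0.0, -0.0005] rot [0.0006, 0.0024, -0.0019] box [ 0.1 -4.2 44.4] F [-2.99 -4.96  9.52]
```

```bash
python3 -m pendant '{"dp":[[0.004,0,0],[0.008,0,0],[0.012,0,0],[0.016,0,0],[0.020,0,0],[0.024,0,0],[0.028,0,0]],"rotation":[[0,0,0],[0,0,0],[0,0,0],[0,0,0],[0,0,0],[0,0,0],[0,0,0]]}' 0; python3 -c "
from h import *
go(b2w(0,-49,45),np.pi/2+BT)"
```

```text
time: 8.6
tool_pos: [507.8, 52.6, 159.4]
tcp_rot: [3.141, 0.002, 1.885]
contact_force: [-3.3, -4.6, 8.8]
grip_width: 0.5
finger_force: 4.8
t 8.6 dp [-0.0729, 0.0001, -0.0005] rot [0.0003, 0.0022, -0.0018] box [-0.  23.9 44.4] F [-3.27 -4.64  8.83]
```

```bash
python3 -m pendant '{"dp":[[0.004,0,0.0002],[0.008,0,0.0002],[0.012,0,0.0002],[0.016,0,0.0002],[0.019,0,0.0002],[0.022,0,0.0002],[0.024,0,0.0002]],"rotation":[[0,0,0],[0,0,0],[0,0,0],[0,0,0],[0,0,0],[0,0,0],[0,0,0]]}' 0; python3 - <<'E'
from h import *
from plant import vision
go(b2w(0,-49,45),np.pi/2+BT)
c=vision.capture("scene")
cv2.imwrite("pics/s1.png",cv2.resize(c["pixels"][150:290,150:330,::-1],None,fx=4,fy=4,interpolation=cv2.INTER_CUBIC))
E
```

```text
time: 9.48
tool_pos: [500.3, 75.5, 159.2]
tcp_rot: [3.141, 0.002, 1.885]
contact_force: [-3.6, -6.4, 11.2]
grip_width: 0.5
finger_force: 5.3
t 9.47 dp [-0.097, 0.0002, -0.0006] rot [0.0001, 0.0021, -0.0017] box [-0.  48.  44.2] F [-3.62 -6.35 11.2 ]
```

View pics/s1.png

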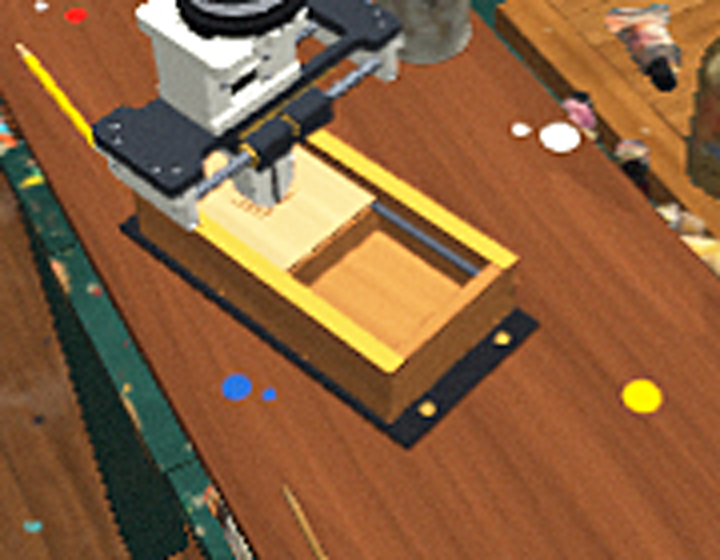

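The lid now covers the +y half, the compartment is uncovered, and the lines are still under the fingertips. I'll check the lid edge at crop (375,205) to (290,272).

```bash
python3 - <<'E'
from h import *
S=pickle.load(open("pics/scene0.pkl","rb"))
for u,v in((375,205),(290,272)):
    w=ray(S,[(u+.5)/4-.5+150,(v+.5)/4-.5+150],115+44.5)[0];print(np.round(w2b(w),1),"lid",w2b(w)[1]+103)
go(np.array([555.5,-301.5,185]),np.pi/2)
E
```

```text
[ 40.  -10.7  44.5] lid 92.25552764350377
[-35.   -9.8  44.5] lid 93.24495439022891
t 9.53 dp [-0.3758, -0.064, -0.025] rot [0.0005, 0.0019, 0.3143] box [-0.  48.2 44.2] F [-4.24 -4.24 10.43]
```

```bash
python3 -m pendant '{"dp":[[0.001,0,0],[0.002,0,0],[0.003,0,0],[0.004,0,0],[0.005,0,0],[0.005,0,0]],"rotation":[[0,0,0],[0,0,0],[0,0,0],[0,0,0],[0,0,0],[0,0,0]]}' 0
```

```text
time: 10.28
tool_pos: [500.4, 79.9, 159.6]
tcp_rot: [3.138, 0.003, 1.885]
contact_force: [1.5, -5.2, 8.7]
grip_width: 0.4
finger_force: 4.4
```

```bash
python3 -m pendant '{"dp":[[0,0,-0.02],[0,0,-0.04],[-0.05,-0.008,-0.04],[-0.11,-0.018,-0.04],[-0.17,-0.028,-0.04],[-0.23,-0.038,-0.035],[-0.29,-0.048,-0.03],[-0.345,-0.056,-0.025]],"rotation":[[0,0,0],[0,0,0],[0,0,0.05],[0,0,0.1],[0,0,0.16],[0,0,0.22],[0,0,0.28],[0,0,0.314]]}' 0.05; python3 - <<'E'
from h import *
go(np.array([555.5,-301.5,185]),np.pi/2)
E
```

```text
time: 11.28
tool_pos: [552.0, -266.5, 182.6]
tcp_rot: [-3.142, -0.0, 1.569]
contact_force: [0.6, -0.6, 0.4]
grip_width: 50.1
finger_force: 0.0
t 11.28 dp [-0.035, 0.0036, -0.0024] rot [-0.0, -0.0003, -0.0021] box [ -57.1 -293.1   67.6] F [ 0.56 -0.62  0.38]
```

```bash
python3 -m pendant '{"dp":[[-0.025,0.003,0.0],[-0.035,0.0035,0.015],[-0.035,0.0035,0.030],[-0.035,0.0035,0.045],[-0.035,0.0035,0.055],[-0.035,0.0035,0.06],[-0.035,0.0035,0.063],[-0.035,0.0035,0.063]],"rotation":[[0,0,0],[0,0,0],[0,0,0],[0,0,0],[0,0,0],[0,0,0],[0,0,0],[0,0,0]]}' 0.05; python3 - <<'E'
from h import *
go(np.array([555.5,-301.5,118.5]),np.pi/2)
E
```

```text
time: 12.28
tool_pos: [555.6, -299.2, 120.4]
tcp_rot: [3.141, 0.0, 1.571]
contact_force: [-0.0, 0.7, -0.9]
grip_width: 50.2
finger_force: 0.0
t 12.28 dp [-0.0023, -0.0001, 0.0019] rot [0.0004, 0.0002, 0.0002] box [ -63.8 -325.3    5.4] F [-0.04  0.66 -0.91]
```

```bash
python3 -m pendant '{"dp":[[-0.002,0,0.0015],[-0.002,0,0.0015]],"rotation":[[0,0,0],[0,0,0]]}' 0.05;python3 -m pendant '{"dp":[[0,0,0],[0,0,0],[0,0,0],[0,0,0],[0,0,0]],"rotation":[[0,0,0],[0,0,0],[0,0,0],[0,0,0],[0,0,0]]}' 0.01
```

```text
time: 12.52
tool_pos: [555.5, -301.5, 118.9]
tcp_rot: [3.141, 0.0, 1.571]
contact_force: [0.2, 0.1, -1.2]
grip_width: 50.3
finger_force: 0.0
time: 13.15
tool_pos: [555.5, -301.2, 118.7]
tcp_rot: [3.142, -0.0, 1.571]
contact_force: [0.3, 0.7, 0.3]
grip_width: 21.7
finger_force: 30.0
```

```bash
python3 -m pendant '{"dp":[[0,0,-0.03],[0,0,-0.06],[0,0,-0.09],[0,0,-0.095],[0,0,-0.095]],"rotation":[[0,0,0],[0,0,0],[0,0,0],[0,0,0],[0,0,0]]}' 0.01; python3 - <<'E'
from h import *
go(b2w(0,-54,95),np.pi/2+BT)
E
```

```text
time: 13.78
tool_pos: [555.2, -301.1, 213.0]
tcp_rot: [-3.141, -0.0, 1.571]
contact_force: [0.6, -0.1, 0.1]
grip_width: 21.6
finger_force: 30.0
t 13.78 dp [0.2796, -0.0232, 0.0031] rot [-0.0005, -0.0006, -0.316] box [ -64.8 -327.    98. ] F [ 0.59 -0.09  0.14]
```

```bash
python3 -m pendant '{"dp":[[0.05,-0.004,0.003],[0.1,-0.008,0.003],[0.15,-0.012,0.003],[0.2,-0.017,0.003],[0.25,-0.021,0.003],[0.28,-0.023,0.003],[0.28,-0.023,0.003],[0.28,-0.023,0.003]],"rotation":[[0,0,-0.06],[0,0,-0.12],[0,0,-0.18],[0,0,-0.24],[0,0,-0.3],[0,0,-0.316],[0,0,-0.316],[0,0,-0.316]]}' 0.01; python3 - <<'E'
from h import *
from plant import vision
go(b2w(0,-54,15),np.pi/2+BT)
c=vision.capture("scene")
cv2.imwrite("pics/s2.png",cv2.resize(c["pixels"][150:290,150:330,::-1],None,fx=4,fy=4,interpolation=cv2.INTER_CUBIC))
E
```

```text
time: 14.78
tool_pos: [532.2, -21.9, 209.8]
tcp_rot: [-3.14, -0.0, 1.887]
contact_force: [0.7, -0.9, -0.1]
grip_width: 21.6
finger_force: 30.0
t 14.78 dp [0.0004, 0.0, 0.0798] rot [-0.0015, -0.0004, -0.0002] box [  0.1 -54.4  94.8] F [ 0.66 -0.93 -0.08]
```

View pics/s2.png

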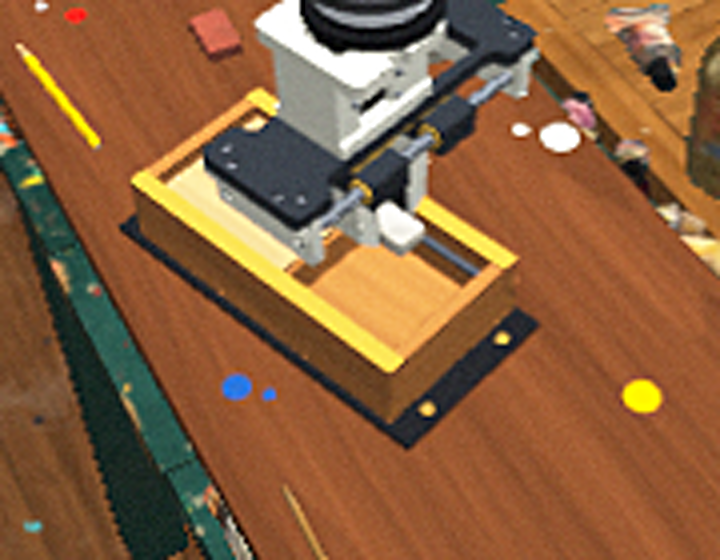

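The eraser is held squarely over the open compartment, with the red eraser and pencil undisturbed. Lowering.

```bash
python3 -m pendant '{"dp":[[0,0,0.02],[0,0,0.04],[0,0,0.055],[0,0,0.065],[0,0,0.072],[0,0,0.076],[0,0,0.078],[0,0,0.078]],"rotation":[[0,0,0],[0,0,0],[0,0,0],[0,0,0],[0,0,0],[0,0,0],[0,0,0],[0,0,0]]}' 0.01
```

```text
time: 15.82
tool_pos: [532.6, -21.2, 132.9]
tcp_rot: [3.141, 0.0, 1.887]
contact_force: [0.3, -0.2, -0.2]
grip_width: 21.5
finger_force: 30.0
```

```bash
python3 -m pendant '{"dp":[[0,0,0.001],[0,0,0.002],[0,0,0.003],[0,0,0.003]],"rotation":[[0,0,0],[0,0,0],[0,0,0],[0,0,0]]}' 0.01; python3 -m pendant '{"dp":[[0,0,0],[0,0,0],[0,0,0],[0,0,0]],"rotation":[[0,0,0],[0,0,0],[0,0,0],[0,0,0]]}' 0.035
```

```text
time: 16.32
tool_pos: [532.5, -21.2, 129.7]
tcp_rot: [-3.142, -0.0, 1.887]
contact_force: [0.3, 0.3, -0.1]
grip_width: 21.8
finger_force: 30.0
time: 16.82
tool_pos: [532.5, -21.2, 129.8]
tcp_rot: [3.141, -0.0, 1.887]
contact_force: [0.0, -0.5, -0.0]
grip_width: 35.0
finger_force: 0.0
```

```bash
python3 -m pendant '{"dp":[[0,0,-0.005],[0,0,-0.02],[0,0,-0.04],[0,0,-0.06],[0,0,-0.07],[0.04,0,-0.07],[0.08,0,-0.07],[0.104,0,-0.07]],"rotation":[[0,0,0],[0,0,0],[0,0,0],[0,0,0],[0,0,0],[0,0,0],[0,0,0],[0,0,0]]}' 0.035; python3 - <<'E'
from h import *
from plant import vision
go(b2w(0,48,50),np.pi/2+BT)
c=vision.capture("scene")
cv2.imwrite("pics/s3.png",cv2.resize(c["pixels"][150:290,150:330,::-1],None,fx=4,fy=4,interpolation=cv2.INTER_CUBIC))
E
```

```text
time: 17.82
tool_pos: [499.4, 79.0, 200.1]
tcp_rot: [3.142, -0.0, 1.888]
contact_force: [0.4, -0.1, 0.4]
grip_width: 35.0
finger_force: 0.0
t 17.82 dp [-0.0037, -0.0003, 0.0351] rot [0.0, -0.0003, 0.0009] box [ 0.3 51.7 85.1] F [ 0.41 -0.06  0.44]
```

View pics/s3.png

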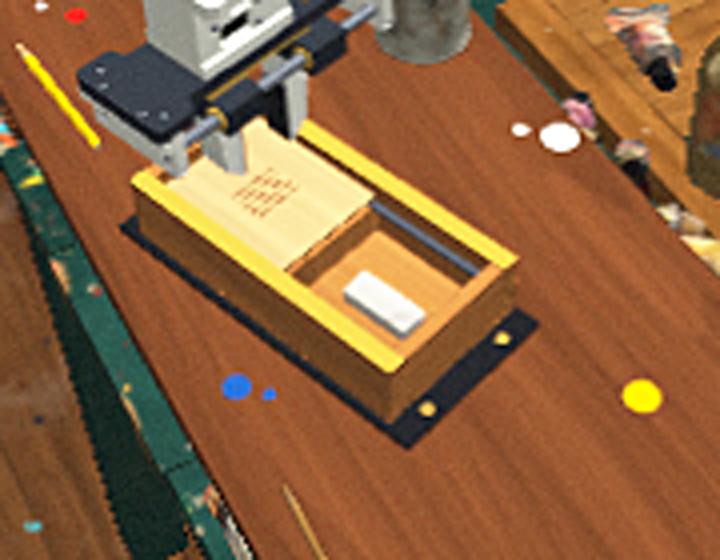

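The eraser lies in the compartment and the lid is still open. Now I'll close the fingers and come down on the lid.

```bash
python3 -m pendant '{"dp":[[-0.003,0,0.005],[-0.003,0,0.013],[-0.003,0,0.021],[-0.003,0,0.028],[-0.003,0,0.033],[-0.003,0,0.036],[-0.003,0,0.036],[-0.003,0,0.036]],"rotation":[[0,0,0],[0,0,0],[0,0,0],[0,0,0],[0,0,0],[0,0,0],[0,0,0],[0,0,0]]}' 0
```

```text
time: 18.88
tool_pos: [501.2, 74.8, 164.0]
tcp_rot: [3.141, 0.0, 1.887]
contact_force: [1.0, -0.1, 0.8]
grip_width: 0.2
finger_force: 0.0
```

```bash
python3 -m pendant '{"dp":[[0,0,0.001],[0,0,0.002],[0,0,0.0025],[0,0,0.0025]],"rotation":[[0,0,0],[0,0,0],[0,0,0],[0,0,0]]}' 0
```

```text
time: 19.38
tool_pos: [501.1, 74.8, 161.3]
tcp_rot: [3.141, -0.0, 1.887]
contact_force: [-0.5, -0.9, 0.4]
grip_width: 0.2
finger_force: 0.3
```

```bash
python3 -m pendant '{"dp":[[0,0,0.0005],[0,0,0.001],[0,0,0.0015],[0,0,0.0015]],"rotation":[[0,0,0],[0,0,0],[0,0,0],[0,0,0]]}' 0
```

```text
time: 19.88
tool_pos: [501.1, 74.7, 160.2]
tcp_rot: [3.141, 0.0, 1.887]
contact_force: [-2.0, -0.3, 5.5]
grip_width: 0.1
finger_force: 2.9
```

```bash
python3 -m pendant '{"dp":[[0,0,0.0006],[0,0,0.0012],[0,0,0.0012],[-0.003,0,0.0012],[-0.006,0,0.0012],[-0.010,0,0.0012],[-0.014,0,0.0012],[-0.018,0,0.0012]],"rotation":[[0,0,0],[0,0,0],[0,0,0],[0,0,0],[0,0,0],[0,0,0],[0,0,0],[0,0,0]]}' 0
```

```text
time: 20.88
tool_pos: [506.6, 58.2, 159.4]
tcp_rot: [3.141, -0.001, 1.887]
contact_force: [-3.1, 2.7, 8.9]
grip_width: 1.0
finger_force: 4.6
```

```bash
python3 -m pendant '{"dp":[[-0.004,0,0.0002],[-0.008,0,0.0002],[-0.012,0,0.0002],[-0.016,0,0.0002],[-0.020,0,0.0002],[-0.024,0,0.0002],[-0.028,0,0.0002]],"rotation":[[0,0,0],[0,0,0],[0,0,0],[0,0,0],[0,0,0],[0,0,0],[0,0,0]]}' 0
```

```text
time: 21.75
tool_pos: [515.4, 31.5, 159.3]
tcp_rot: [3.141, -0.001, 1.887]
contact_force: [-2.9, 3.2, 9.5]
grip_width: 0.4
finger_force: 4.7
```

```bash
python3 -m pendant '{"dp":[[-0.004,0,0],[-0.008,0,0],[-0.012,0,0],[-0.016,0,0],[-0.020,0,0],[-0.024,0,0],[-0.028,0,0]],"rotation":[[0,0,0],[0,0,0],[0,0,0],[0,0,0],[0,0,0],[0,0,0],[0,0,0]]}' 0
```

```text
time: 22.62
tool_pos: [524.1, 4.9, 159.2]
tcp_rot: [3.141, -0.001, 1.887]
contact_force: [-4.0, 2.1, 10.3]
grip_width: 0.3
finger_force: 4.5
```

```bash
python3 -m pendant '{"dp":[[-0.004,0,-0.0001],[-0.008,0,-0.0001],[-0.012,0,-0.0001],[-0.016,0,-0.0001],[-0.019,0,-0.0001],[-0.022,0,-0.0001],[-0.024,0,-0.0001],[-0.026,0,-0.0001]],"rotation":[[0,0,0],[0,0,0],[0,0,0],[0,0,0],[0,0,0],[0,0,0],[0,0,0],[0,0,0]]}' 0
```

```text
time: 23.62
tool_pos: [532.2, -19.4, 159.2]
tcp_rot: [3.14, -0.001, 1.887]
contact_force: [-1.8, 4.9, 7.8]
grip_width: 0.3
finger_force: 4.2
```

```bash
python3 -m pendant '{"dp":[[-0.001,0,0.0002],[-0.002,0,0.0002],[-0.003,0,0.0002],[-0.004,0,0.0002],[-0.005,0,0.0002],[-0.006,0,0.0002]],"rotation":[[0,0,0],[0,0,0],[0,0,0],[0,0,0],[0,0,0],[0,0,0]]}' 0
```

```text
time: 24.38
tool_pos: [534.3, -24.8, 159.1]
tcp_rot: [3.14, -0.001, 1.887]
contact_force: [-2.7, 5.6, 8.6]
grip_width: 0.3
finger_force: 4.3
```

```bash
python3 -m pendant '{"dp":[[0,0,-0.005],[0,0,-0.03],[0,0,-0.06],[0,0,-0.09],[0.06,0,-0.11],[0.12,0,-0.11],[0.18,0,-0.11],[0.2,0,-0.11]],"rotation":[[0,0,0],[0,0,0],[0,0,0],[0,0,0],[0,0,0],[0,0,0],[0,0,0],[0,0,0]]}' 0; python3 - <<'E'
from h import *
from plant import vision,get_obs
print(get_obs()["tool_pos"])
c=vision.capture("scene")
cv2.imwrite("pics/s4.png",cv2.resize(c["pixels"][165:265,175:290,::-1],None,fx=6,fy=6,interpolation=cv2.INTER_CUBIC))
E
```

```text
time: 25.38
tool_pos: [470.6, 166.6, 268.3]
tcp_rot: [3.142, -0.0, 1.89]
contact_force: [0.2, -0.4, -0.9]
grip_width: 0.4
finger_force: 0.0
[470.608224   166.63843546 268.25931493]
```

View pics/s4.png

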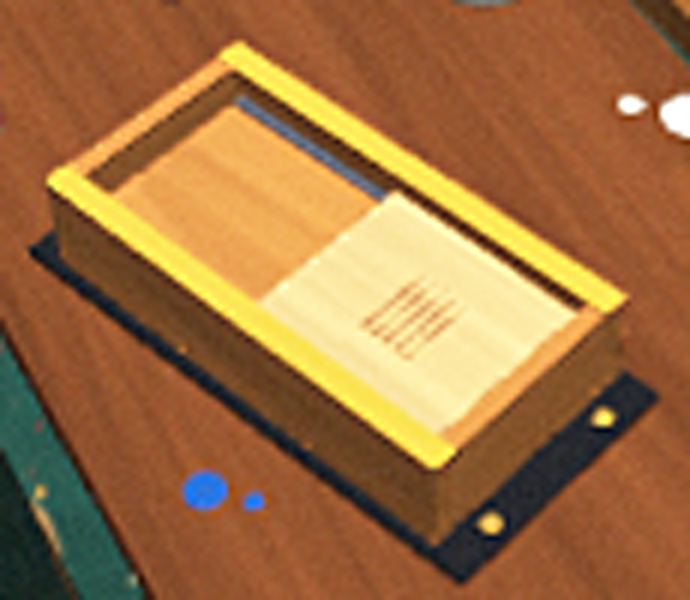

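Both views match: the lid edge is back at about (388,193) to (260,300), as at the start. I'll quantify this against the first image.

```bash
python3 - <<'E'
from h import *
from plant import vision
from scipy.ndimage import map_coordinates
for n in("scene","top"):
    a=pickle.load(open(f"pics/{n}0.pkl","rb"));b=vision.capture(n)
    ys=np.arange(-15,35,.25)
    for nm,c in(("start",a),("now",b)):
        g=c["pixels"][...,2].astype(float);P=0
        for x in range(-25,26,5):
            q=proj(a,[b2w(x,y,46) for y in ys]);P=P+map_coordinates(g,[q[:,1],q[:,0]],order=1)
        lo,hi=P[-20:].mean(),P[:20].mean();print(n,nm,ys[np.argmin(abs(P-(lo+hi)/2))],round(lo),round(hi))
E
```

```text
scene start 5.5 967 1797
scene now 4.5 967 1809
top start 7.25 1067 1679
top now 6.25 1074 1677
```

```bash
python3 -c "
from plant import workorder
print(workorder.close_job())"
```

```text
the job is handed in; nothing more can be done
None
```

The job is handed in at about 25 s of the 72 s allowed: the lid was dragged open, the grey eraser was left in the compartment, and the lid was slid shut again. Pressing force read at most about 11 N (13.5 N in total), and the final images put the lid edge within about 1 mm of its starting place. No verdict was returned.

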